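# Pump the indexing sample tray to bring the brass bush to the pointer

## Task

Pump the blue-handled ratchet lever of the round sample tray, stroke by stroke, until the tall brass bush stands at the red pointer. Turn the tray with the lever only (do not touch the tray or the bush), then let go of the handle.

Things in the scene. Friction and masses are not known exactly. Their poses are not given: they have to be found in the camera images.
- tray: Round tray with a green floor on a grey base fixed to the worktop; 228 mm across over its pin flange. Origin: on its upright axis at worktop height, z up. Ten wedge seats 36 degrees apart, floor 36 mm and rims 46 mm above the worktop; samples in them are up to 30 mm tall. A ratchet lets it turn anticlockwise only (seen from above); friction (0.25 N m) holds it where the lever leaves it.
- handle (a point): Centre of the lever's upright blue handle: round grip 18 mm thick, from 52 to 116 mm above the worktop; this point is 90 mm above it and 150 mm from the tray's axis, about which the lever turns. The lever bar, pawl and pins near it lie below 48 mm.
- lever (a joint): Lever angle, rad. 0: back stop, 0.75: forward stop; handle opposite the pointer at 0.375. Grows anticlockwise from above: that stroke (3 N) pushes the tray; the back stroke (1 N) leaves the tray still and picks up the next tooth in its last 0.1 rad. No spring. Starts mid-swing past its tooth: pull back first. Each full forward stroke after a full back stroke moves the tray one seat.
- mark (a point): The place at the fixed red pointer (post 22 mm wide, 61 mm high, at the tray's edge, arrow pointing to the tray's axis): centre of the seat it points at, 73 mm from the axis and 49 mm above the worktop. A seat stands exactly here at the start and after each full forward stroke.
- brass_bush: Plain yellow brass bush (short tube), 30 mm across, 26 mm tall, upright in a seat; origin at the centre of its underside, 36 mm above the worktop, z up. Starts two, three or four seats before the pointer. The other samples are a flat brass disc 7 mm thick, a steel bush, a dark flanged bush, a light grey cup and a steel disc.

How it is judged (in metres and radians):
At the end, for the whole second after the job is handed in: The brass bush stands upright (within 10 degrees) on the tray's floor, its centre within 18 mm of the pointer's place seen from above, with bush and tray at rest (horizontal distance between brass_bush and mark below 0.018 m and angle between brass_bush's own z axis and vertical below 0.17 rad and height (world z) of brass_bush below 0.042 m and linear speed of brass_bush below 0.02 m/s and angular speed of tray below 0.1 rad/s); the robot touches nothing.
It fails at once if the robot touches the tray (more than 1 N) (contact force between any of the fingers, the arm and tray above 1 N).
It fails at once if the robot touches the brass bush (more than 0.5 N) (contact force between any of the fingers, the arm and brass_bush above 0.5 N).
It also fails if it takes over 48 s, if anything falls off the work surface, if the arm or the gripper's body presses on something with over 40 N, if the wrist force passes 120 N, or if a joint passes its speed limit or range.

## Robot

A 6-joint arm with a two-finger parallel gripper is mounted at the origin on a cart in front of the work surface, level with it; the furniture and walls round the work are solid. World frame = base frame: x ahead of the robot, y to its left, z up, the work surface at z = 0. Lengths are in mm, angles in rad, forces in N, time in s.
With the tool pointing down it reaches from about 300 to 875 mm from the base axis. Payload 6.4 kg.
Tool frame: the origin (TCP) lies at the centre of the arm's flange, where the gripper is bolted on; the fingertips stand 166 mm ahead of it and the grasp point (between the pads) lies 147 mm ahead of it; y points along the fingers, z is the direction in which the jaws open and shut, and the axes are right-handed (so a half turn about y gives the same grasp; the last joint's range is limited). The gripper opens to 88 mm and grips with 3 to 60 N. Pads are 18 mm wide; open, the fingers measure 123 mm over their backs; the gripper's body (75 mm by 187 mm) begins 45 mm behind the grasp point.
Start: joints at [0.926, 0.181, 1.607, -0, 1.354, -0.206], TCP at [244.282, 520.547, 404.714] pointing down, gripper open.
Joint ranges: [-2.99, 2.99], [-0.89, 2.07], [0.3, 2.58], [-1.14, 4.28], [0, 2.63], [-3.12, 3.12]. Speed limits (rad/s): [2.57, 2.57, 3.01, 3.14, 3.14, 3.14].

## Interface

Orientations are given as a unit quaternion [x, y, z, w].
In Python, from station import bot, get_image, camera_params gives the robot as it stands.
- The arm moves only by the tool send_rows, never from a script. Its argument "commands" is a list of rows, each an object of numbers: "claw": the opening, from 0 (shut) to 1 (fully open); "dx", "dy", "dz": the shift along the tool's x, y, z each as a share of 25 cm, from -1 to 1; "yaw": the turn about the tool's y as a share of pi rad, from -1 to 1. A call has 1 to 10 rows; each row is the pose to reach, as a shift and turn from the pose commanded when the call began, along the tool's axes at that moment, turning the shorter way round; what a row does not reach only later rows make up. A row lasts 1/12 s, in which the tool goes at most 41.7 mm and 7.16 degrees, less where a joint would pass 70% of its speed; a pose out of reach is approached as far as the arm can. A call with a number of a shift or a turn outside -1 to 1 is refused whole. A call with a gripper value outside its range is refused whole. The fingers move at their own pace and stop on an object; "newtons" is the grip in N (left out, the last holds). Time passes only in rows, so rows that repeat a pose let the fingers close. It gives the time, the measured TCP pose, the force and the opening at its end, in the units of the state.
- bot.get_state(): the state, without advancing time (a new reading comes with each control period).
- get_image(name): name is "scene" or "top" or "wrist"; returns the picture (384x512x3 uint8, red, green, blue); there is no depth.
- camera_params(name): a dict with "camera_matrix" (3x3 intrinsics, pixels), "dist" ([k1, k2, p1, p2, k3] as OpenCV has them; the pictures are not rectified), "xyz" and "orientation" of the camera in the world; the wrist camera has in their place "T_tool_cam" (4x4, takes a point from camera to tool coordinates, whose origin is the TCP and whose axes are the tool frame's). Camera axes: x right, y down, z forward; pixel columns grow to the right and rows downward; lengths in mm; the calibration is good to about 2 mm. A picture is of the moment at which its call begins: read the wrist's pose just before it. camera_params takes no time and is no camera call.
- bot.sign_off(): hands the job in, once; it reports no verdict.
The state is a dict: "t": time; "qpos": joint angles; "qvel": joint speeds; "tau": joint torques, N m; "eef_pos": TCP position; "orientation": TCP orientation; "contact_force": force on the tool from outside, world axes, zero at the start; "wrist_torque": the same for the moment, N m; "width": opening from 0.0 (shut) to 1.0 (fully open).
Only numpy, scipy, OpenCV 4.12 (cv2) and the standard library are available. Lean on these libraries where they do the work, as an engineer would, in place of code of your own. Each camera call takes 0.05 s, during which the arm holds its last target. There are 200 camera calls.

## Working session

There is one attempt and no reset: what is moved stays moved. The work goes in short steps, Python scripts to look and compute and a tool call to move; the robot and the scene stay as the last step left them, time stands still between calls to the robot, and variables do not carry over. Pictures are saved under pics/ and viewed, about 8 in all and at most 12, crops included, and the job is handed in when it is done.

Besides the shell and the picture viewer there is one more tool, called after ">>>" by a JSON object that holds its "api" and its "payload". send_rows: Moves the arm, as the interface text tells. Shift numbers are shares of 25 cm and turn numbers shares of pi rad, none past 1 either way. Its arguments: {"type":"object","properties":{"commands":{"type":"array"},"newtons":{"type":"number"}},"required":["commands"]}

```bash
mkdir -p pics
python3 - <<'E'
from station import bot,get_image,camera_params
import cv2,json
s=bot.get_state();print({k:s[k] for k in('t','eef_pos','orientation','width','contact_force')})
for n in('top','scene'):
    im=get_image(n);cv2.imwrite(f'pics/{n}0.png',im[:,:,::-1]);p=camera_params(n);print(n,p)
print(camera_params('wrist'))
E
```

```text
{'t': 0.0, 'eef_pos': array([244.10781984, 520.34020483, 403.82720268]), 'orientation': array([ 0.69069748, -0.15415747,  0.15363905, -0.68961403]), 'width': 1.001497564953528, 'contact_force': array([-0.12681407, -0.48878812,  0.63539066])}
top {'camera_matrix': array([[393.25071102,   0.        , 254.01665384],
       [  0.        , 393.25071102, 195.78486847],
       [  0.        ,   0.        ,   1.        ]]), 'dist': array([0.01367927, 0.        , 0.        , 0.        , 0.        ]), 'xyz': array([ 497.18827657, -114.19151823,  948.33762923]), 'orientation': array([-0.70076485,  0.7128459 , -0.01374921,  0.02429638])}
scene {'camera_matrix': array([[462.05308799,   0.        , 259.45627472],
       [  0.        , 462.05308799, 188.79259004],
       [  0.        ,   0.        ,   1.        ]]), 'dist': array([0.00606512, 0.        , 0.        , 0.        , 0.        ]), 'xyz': array([249.39922321, 452.70059861, 664.85724854]), 'orientation': array([-0.21883886,  0.88445154, -0.4017838 ,  0.09178679])}
{'camera_matrix': array([[272.71532929,   0.        , 258.74282923],
       [  0.        , 272.71532929, 192.5509817 ],
       [  0.        ,   0.        ,   1.        ]]), 'dist': array([-0.01825031,  0.        ,  0.        ,  0.        ,  0.        ]), 'T_tool_cam': array([[ 5.19407048e-04,  9.60435933e-01,  2.78500537e-01,
        -7.07921711e+01],
       [-1.18315687e-04, -2.78500514e-01,  9.60436073e-01,
         1.91162669e+01],
       [ 9.99999858e-01, -5.31808248e-04, -3.10204922e-05,
        -3.96848395e-01],
       [ 0.00000000e+00,  0.00000000e+00,  0.00000000e+00,
         1.00000000e+00]])}
```

View pics/top0.png

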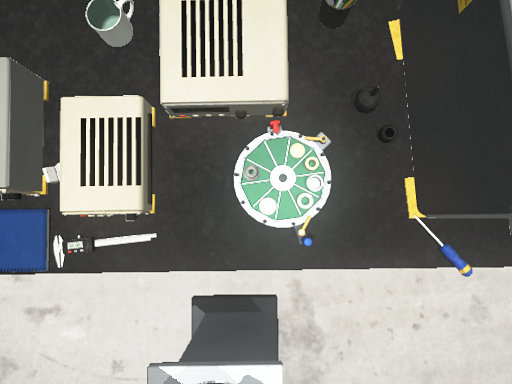

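View pics/scene0.png

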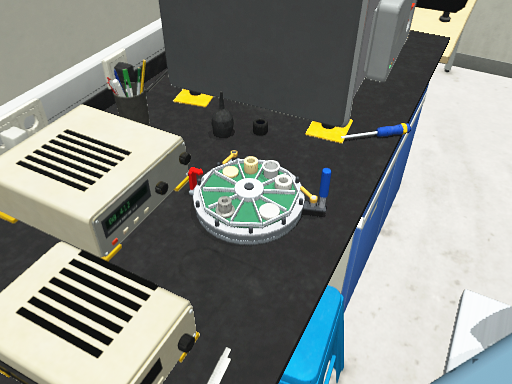

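The top view shows the tray hub at (283,178), the red pointer at (275,127) and the blue handle at (308,241). I'll enlarge the tray.

```bash
cat > h.py <<'E'
from station import bot,get_image,camera_params
import cv2,numpy as np
from scipy.spatial.transform import Rotation as R
def ray(n,uv,z):
    p=camera_params(n);u=cv2.undistortPoints(np.array([[uv]],float),p['camera_matrix'],p['dist'])[0,0]
    d=R.from_quat(p['orientation']).apply([u[0],u[1],1]);c=p['xyz'];return c+d*(z-c[2])/d[2]
def proj(n,P):
    p=camera_params(n);r=R.from_quat(p['orientation']).inv();rv=r.as_rotvec();t=-r.apply(p['xyz'])
    return cv2.projectPoints(np.array(P,float).reshape(-1,1,3),rv,t,p['camera_matrix'],p['dist'])[0][:,0]
def blue(im,x0,y0,x1,y1):
    a=im[y0:y1,x0:x1].astype(int);m=(a[...,2]>110)&(a[...,2]>a[...,0]+60)&(a[...,2]>a[...,1]+30)
    y,x=np.nonzero(m);return x+x0,y+y0
E
python3 - <<'E'
from h import *
im=cv2.imread('pics/top0.png');cv2.imwrite('pics/top0c.png',cv2.resize(im[110:260,220:350],None,fx=4.5,fy=4,interpolation=cv2.INTER_CUBIC)) if 0 else cv2.imwrite('pics/top0c.png',cv2.resize(im[112:256,220:350],None,fx=4,fy=4,interpolation=cv2.INTER_CUBIC))
rgb=im[:,:,::-1];x,y=blue(rgb,290,225,325,256);print('blue',len(x),x.mean(),y.mean(),x.min(),x.max(),y.min(),y.max())
print('handle top',ray('top',(x.mean(),y.mean()),110),'hub',ray('top',(283,178),46),'ptr',ray('top',(275,127),61))
s=cv2.imread('pics/scene0.png')[:,:,::-1];x,y=blue(s,312,160,335,205);print('scene blue',len(x),x.mean(),y.mean(),y.min(),y.max());print(ray('scene',(x.mean(),y.mean()),84))
print(R.from_quat(bot.get_state()['orientation']).as_matrix().round(3))
E
```

```text
blue 60 307.35 241.5 303 311 238 245
handle top [ 443.59083696 -213.32281982  110.        ] hub [ 585.71530466 -168.50105491   46.        ] ptr [ 701.1882509  -151.77488769   61.        ]
scene blue 251 324.8207171314741 182.0 168 197
[ 444.3837017  -215.13341653   84.        ]
[[ 0.905 -0.001  0.425]
 [-0.425 -0.001  0.905]
 [-0.    -1.    -0.001]]
```

View pics/top0c.png

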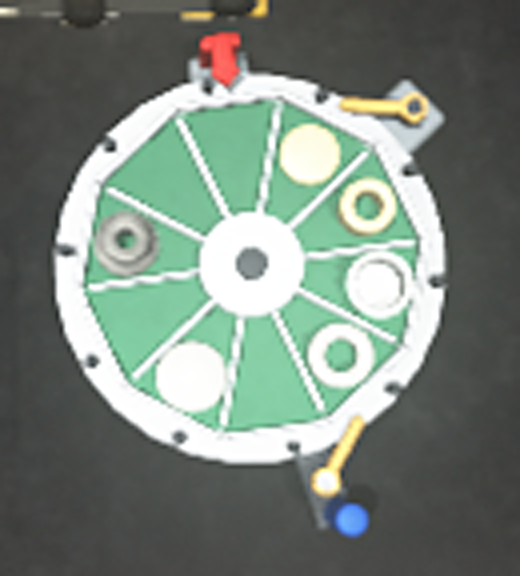

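The bush at crop (368,206) is two seats clockwise of the pointer seat, with the flat brass disc in between, so two full strokes are needed. I'll fit the tray centre and pointer direction from the sample positions, then plan the arc.

Run:
```python
from h import *
from scipy.optimize import least_squares
S=[((310,154),43,-1),((368,206),62,-2),((378,285),60,-3),((341,355),60,-4),((192,375),43,4),((127,240),60,2)]
P=np.array([ray('top',(220+(u-1.5)/4,112+(v-1.5)/4),z)[:2] for (u,v),z,_ in S]);k=np.array([s[2] for s in S])*np.pi/5
f=lambda q:(P-q[:2]-73*np.c_[np.cos(q[2]+k),np.sin(q[2]+k)]).ravel()
r=least_squares(f,[586,-168,.14]);print(r.x,np.degrees(r.x[2]),r.fun.round(1))
H=np.array([444,-214]);d=H-r.x[:2];a=np.arctan2(d[1],d[0])%(2*np.pi);print('r',np.hypot(*d),'lever',a-np.pi-r.x[2]+.375)
for u,v,z in((251,263,50),(230,80,61),(250,267,40)):
    p=ray('top',(220+(u-1.5)/4,112+(v-1.5)/4),z)[:2];print(p,np.degrees(np.arctan2(*(p-r.x[:2])[::-1])))
s=bot.get_state();M=R.from_quat(s['orientation']).as_matrix();print('tool shift share to (444,-214,z290):',M.T@(np.array([444,-214,290])-s['eef_pos'])/250)
```

```text
[ 5.86396668e+02 -1.66931314e+02  1.17249762e-01] 6.71791650473907 [ 0.1 -0.  -0.2  0.4 -0.1  0.8  0.   0.6  0.7 -0.8 -0.5 -0.9]
r 149.97423854058746 lever 0.5769903305917132
[ 586.78604977 -166.85988696] 10.394648411855858
[ 690.45389022 -156.40325993] 5.777276714943207
[ 585.46928448 -166.82032717] 173.17543145639627
tool shift share to (444,-214,z290): [ 1.97181966  0.45842571 -2.31878015]
```

>>> {"api": "send_rows", "payload": {"commands": [{"dx":0.85,"dz":-1,"claw":1},{"dx":0.85,"dz":-1},{"dx":0.85,"dz":-1},{"dx":0.85,"dz":-1},{"dx":0.85,"dz":-1},{"dx":0.85,"dz":-1},{"dx":0.85,"dz":-1},{"dx":0.85,"dz":-1},{"dx":0.85,"dz":-1},{"dx":0.85,"dz":-1}]}}

```text
invalid input
```

>>> {"api": "send_rows", "payload": {"commands": [{"dx":0.85,"dz":-1},{"dx":0.85,"dz":-1},{"dx":0.85,"dz":-1},{"dx":0.85,"dz":-1},{"dx":0.85,"dz":-1},{"dx":0.85,"dz":-1},{"dx":0.85,"dz":-1},{"dx":0.85,"dz":-1},{"dx":0.85,"dz":-1},{"dx":0.85,"dz":-1}]}}

```text
invalid input
```

>>> {"api": "send_rows", "payload": {"commands": [{"yaw":-0.177},{"yaw":-0.177},{"yaw":-0.177},{"yaw":-0.177},{"yaw":-0.177},{"yaw":-0.177}]}}

```text
invalid input
```

```bash
cat >> h.py <<'E'
C=np.array([586.4,-166.9]);PHI=.11725
def at(L,r=150):
    a=PHI+np.pi+L-.375;return C+r*np.array([np.cos(a),np.sin(a)])
def st():
    s=bot.get_state();M=R.from_quat(s['orientation']).as_matrix();return s,M,s['eef_pos']
def lev(p):
    d=p[:2]-C;return (np.arctan2(d[1],d[0])%(2*np.pi))-np.pi-PHI+.375,np.hypot(*d)
E
python3 - <<'E'
from h import *
s,M,p=st();print(s['t'],p,s['contact_force'],s['qpos'].round(2));print(M.round(3))
print('to handle z240',M.T@(np.r_[444,-214,238]-p)/250)
E
```

```text
0.1 [244.16079816 520.35141579 403.92018161] [ 0.64038207  0.25351578 -0.66658855] [ 0.93  0.18  1.61  0.    1.35 -0.21]
[[ 0.905 -0.001  0.425]
 [-0.425 -0.001  0.905]
 [-0.    -1.    -0.001]]
to handle z240 [ 1.97188818  0.66642548 -2.31847569]
```

Those were refused, so I'll send every field in each row.

>>> {"api": "send_rows", "payload": {"commands": [{"claw":1,"dx":0.85,"dy":0,"dz":-1,"yaw":0},{"claw":1,"dx":0.85,"dy":0,"dz":-1,"yaw":0},{"claw":1,"dx":0.85,"dy":0,"dz":-1,"yaw":0},{"claw":1,"dx":0.85,"dy":0,"dz":-1,"yaw":0},{"claw":1,"dx":0.85,"dy":0,"dz":-1,"yaw":0},{"claw":1,"dx":0.85,"dy":0,"dz":-1,"yaw":0},{"claw":1,"dx":0.85,"dy":0,"dz":-1,"yaw":0},{"claw":1,"dx":0.85,"dy":0,"dz":-1,"yaw":0},{"claw":1,"dx":0.85,"dy":0,"dz":-1,"yaw":0}]}}

```text
t: 0.85
eef_pos: [331.8, 199.2, 404.5]
orientation: [0.69, -0.156, 0.157, -0.689]
contact_force: [-0.0, 0.4, -0.1]
width: 0.999
```

>>> {"api": "send_rows", "payload": {"commands": [{"claw":1,"dx":0.85,"dy":0,"dz":-1,"yaw":0},{"claw":1,"dx":0.85,"dy":0,"dz":-1,"yaw":0},{"claw":1,"dx":0.85,"dy":0,"dz":-1,"yaw":0},{"claw":1,"dx":0.85,"dy":0,"dz":-1,"yaw":0},{"claw":1,"dx":0.85,"dy":0,"dz":-1,"yaw":0},{"claw":1,"dx":0.85,"dy":0,"dz":-1,"yaw":0},{"claw":1,"dx":0.85,"dy":0,"dz":-1,"yaw":0},{"claw":1,"dx":0.85,"dy":0,"dz":-1,"yaw":0},{"claw":1,"dx":0.85,"dy":0,"dz":-1,"yaw":0},{"claw":1,"dx":0.85,"dy":0,"dz":-1,"yaw":0}]}}

```text
t: 1.68
eef_pos: [416.7, -113.8, 404.2]
orientation: [-0.69, 0.156, -0.155, 0.69]
contact_force: [0.4, 0.5, 0.5]
width: 0.999
```

>>> {"api": "send_rows", "payload": {"commands": [{"claw":1,"dx":0,"dy":0,"dz":0,"yaw":-0.177},{"claw":1,"dx":0,"dy":0,"dz":0,"yaw":-0.177},{"claw":1,"dx":0,"dy":0,"dz":0,"yaw":-0.177},{"claw":1,"dx":0,"dy":0,"dz":0,"yaw":-0.177},{"claw":1,"dx":0,"dy":0,"dz":0,"yaw":-0.177},{"claw":1,"dx":0,"dy":0,"dz":0,"yaw":-0.177},{"claw":1,"dx":0,"dy":0,"dz":0,"yaw":-0.177}]}}

```text
t: 2.27
eef_pos: [416.4, -111.1, 404.6]
orientation: [-0.706, -0.041, 0.041, 0.706]
contact_force: [-0.3, -0.5, -0.4]
width: 1.001
```

Run:
```python
from h import *
s,M,p=st();print(s['t'],p,s['contact_force'],s['qpos'].round(2));print(M.round(3))
print('to handle z240',M.T@(np.r_[444,-214,238]-p)/250)
```

```text
2.2667 [ 416.44226684 -111.13659541  404.55109935] [-0.30654195 -0.48324186 -0.36838728] [-0.54 -0.16  1.95  0.    1.35 -2.23]
[[ 0.993 -0.    -0.117]
 [ 0.117  0.001  0.993]
 [-0.    -1.     0.001]]
to handle z240 [ 0.0615522   0.66596646 -0.42186874]
```

>>> {"api": "send_rows", "payload": {"commands": [{"claw":1,"dx":0.062,"dy":0.3,"dz":-0.422,"yaw":0},{"claw":1,"dx":0.062,"dy":0.3,"dz":-0.422,"yaw":0},{"claw":1,"dx":0.062,"dy":0.3,"dz":-0.422,"yaw":0},{"claw":1,"dx":0.062,"dy":0.3,"dz":-0.422,"yaw":0},{"claw":1,"dx":0.062,"dy":0.3,"dz":-0.422,"yaw":0},{"claw":1,"dx":0.062,"dy":0.3,"dz":-0.422,"yaw":0}]}}

```text
t: 2.77
eef_pos: [444.2, -214.8, 329.6]
orientation: [-0.705, -0.041, 0.041, 0.706]
contact_force: [-0.2, -0.5, -0.3]
width: 1.002
```

Run:
```python
from h import *
s,M,p=st();print(s['t'],p,s['contact_force'])
im=get_image('wrist');cv2.imwrite('pics/w1.png',im[:,:,::-1])
T=camera_params('wrist')['T_tool_cam'];W=np.eye(4);W[:3,:3]=M;W[:3,3]=p;W=W@T;q=camera_params('wrist')
q2=np.linalg.inv(W)@np.r_[444,-214,116,1];print('pred top px',cv2.projectPoints(q2[:3].reshape(1,1,3),np.zeros(3),np.zeros(3),q['camera_matrix'],q['dist'])[0])
x,y=blue(im,0,0,512,384);print(len(x),x.mean(),y.mean(),x.min(),x.max(),y.min(),y.max())
print('to grasp',M.T@(np.r_[444,-214,238]-p)/250)
```

```text
2.7667 [ 444.23816691 -214.82218838  329.62308995] [-0.17406106 -0.45431104 -0.34973847]
pred top px [[[260.55348979 211.26898982]]]
1412 277.4837110481586 150.1685552407932 220 333 101 219
to grasp [-2.46351389e-04  3.66497378e-01  2.82566084e-03]
```

View pics/w1.png

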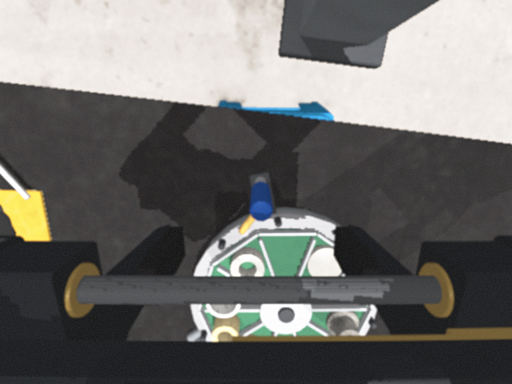

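The handle's top shows at (262,213) and was predicted at (261,211), so the alignment is good. Descending to grip.

>>> {"api": "send_rows", "payload": {"commands": [{"claw":1,"dx":0,"dy":0.1,"dz":0.003,"yaw":0},{"claw":1,"dx":0,"dy":0.2,"dz":0.003,"yaw":0},{"claw":1,"dx":0,"dy":0.3,"dz":0.003,"yaw":0},{"claw":1,"dx":0,"dy":0.36,"dz":0.003,"yaw":0},{"claw":1,"dx":0,"dy":0.36,"dz":0.003,"yaw":0}]}}

```text
t: 3.23
eef_pos: [443.4, -212.7, 238.3]
orientation: [-0.705, -0.041, 0.043, 0.707]
contact_force: [-0.3, -0.3, 0.6]
width: 1.003
```

>>> {"api": "send_rows", "payload": {"commands": [{"claw":0.1,"dx":0,"dy":0,"dz":0,"yaw":0},{"claw":0.1,"dx":0,"dy":0,"dz":0,"yaw":0},{"claw":0.1,"dx":0,"dy":0,"dz":0,"yaw":0},{"claw":0.1,"dx":0,"dy":0,"dz":0,"yaw":0},{"claw":0.1,"dx":0,"dy":0,"dz":0,"yaw":0},{"claw":0.1,"dx":0,"dy":0,"dz":0,"yaw":0},{"claw":0.1,"dx":0,"dy":0,"dz":0,"yaw":0},{"claw":0.1,"dx":0,"dy":0,"dz":0,"yaw":0},{"claw":0.1,"dx":0,"dy":0,"dz":0,"yaw":0}], "newtons": 12}}

```text
t: 3.98
eef_pos: [444.2, -214.9, 239.7]
orientation: [-0.706, -0.041, 0.041, 0.706]
contact_force: [-0.7, -0.4, 0.5]
width: 0.34
```

```bash
cat > plan.py <<'E'
from h import *
import sys
s,M,p=st();print(s['t'],p,s['contact_force'].round(1),s['width'],'lever',lev(p))
for L in map(float,sys.argv[1:]):
    print(L,(M.T@np.r_[at(L)-p[:2],0]/250).round(3))
E
python3 plan.py .45 .35 .25 .15 .08 .0 -.02
```

```text
3.9833 [ 444.20157693 -214.90678212  239.69986915] [-0.7 -0.4  0.5] 0.3396613942029199 lever (np.float64(0.5833393796776737), np.float64(150.0834522949111))
0.45 [-0.011  0.     0.079]
0.35 [-0.012  0.     0.139]
0.25 [-0.008  0.     0.199]
0.15 [0.002 0.    0.258]
0.08 [0.013 0.    0.299]
0.0 [0.029 0.    0.344]
-0.02 [0.034 0.    0.355]
```

>>> {"api": "send_rows", "payload": {"commands": [{"claw":0.1,"dx":0,"dy":0,"dz":0,"yaw":0},{"claw":0.1,"dx":0,"dy":0,"dz":0,"yaw":0},{"claw":0.1,"dx":0,"dy":0,"dz":0,"yaw":0},{"claw":0.1,"dx":0,"dy":0,"dz":0,"yaw":0},{"claw":0.1,"dx":0,"dy":0,"dz":0,"yaw":0}], "newtons": 12}}

```text
t: 4.4
eef_pos: [444.2, -214.8, 239.6]
orientation: [-0.706, -0.041, 0.041, 0.706]
contact_force: [-0.1, -0.2, -0.3]
width: 0.195
```

```bash
python3 plan.py .45 .35 .25 .15 .08 .03 .0 -.02
```

```text
4.4 [ 444.21395068 -214.78448127  239.60108177] [-0.1 -0.2 -0.3] 0.19460076873713736 lever (np.float64(0.5825934252921118), np.float64(150.03265033748903))
0.45 [-0.011  0.     0.079]
0.35 [-0.013  0.     0.139]
0.25 [-0.008  0.     0.198]
0.15 [0.002 0.    0.258]
0.08 [0.013 0.    0.298]
0.03 [0.023 0.    0.327]
0.0 [0.029 0.    0.343]
-0.02 [0.033 0.    0.355]
```

>>> {"api": "send_rows", "payload": {"commands": [{"claw":0.1,"dx":-0.007,"dy":0,"dz":0.045,"yaw":0},{"claw":0.1,"dx":-0.011,"dy":0,"dz":0.09,"yaw":0},{"claw":0.1,"dx":-0.013,"dy":0,"dz":0.139,"yaw":0},{"claw":0.1,"dx":-0.008,"dy":0,"dz":0.198,"yaw":0},{"claw":0.1,"dx":0.002,"dy":0,"dz":0.258,"yaw":0},{"claw":0.1,"dx":0.013,"dy":0,"dz":0.298,"yaw":0},{"claw":0.1,"dx":0.023,"dy":0,"dz":0.327,"yaw":0},{"claw":0.1,"dx":0.023,"dy":0,"dz":0.327,"yaw":0},{"claw":0.1,"dx":0.023,"dy":0,"dz":0.327,"yaw":0}]}}

```text
t: 5.15
eef_pos: [440.0, -132.1, 239.5]
orientation: [-0.705, -0.041, 0.043, 0.706]
contact_force: [-4.5, 1.0, 1.8]
width: 0.198
```

```bash
python3 plan.py .0 -.02 -.04
```

```text
5.15 [ 440.02581765 -132.11979106  239.50625723] [-4.5  1.   1.8] 0.19761512056095717 lever (np.float64(0.024464526715617718), np.float64(150.4495403566032))
0.0 [0.007 0.    0.013]
-0.02 [0.011 0.    0.024]
-0.04 [0.016 0.    0.035]
```

>>> {"api": "send_rows", "payload": {"commands": [{"claw":0.1,"dx":0.004,"dy":0,"dz":0.007,"yaw":0},{"claw":0.1,"dx":0.007,"dy":0,"dz":0.013,"yaw":0},{"claw":0.1,"dx":0.007,"dy":0,"dz":0.013,"yaw":0},{"claw":0.1,"dx":0.007,"dy":0,"dz":0.013,"yaw":0}]}}

```text
t: 5.48
eef_pos: [441.0, -129.7, 239.5]
orientation: [-0.705, -0.04, 0.043, 0.706]
contact_force: [-7.2, 1.8, 4.9]
width: 0.199
```

>>> {"api": "send_rows", "payload": {"commands": [{"claw":0.1,"dx":0.003,"dy":0,"dz":0.006,"yaw":0},{"claw":0.1,"dx":0.004,"dy":0,"dz":0.01,"yaw":0},{"claw":0.1,"dx":0.004,"dy":0,"dz":0.01,"yaw":0},{"claw":0.1,"dx":0.004,"dy":0,"dz":0.01,"yaw":0}]}}

```text
t: 5.82
eef_pos: [441.3, -128.9, 239.5]
orientation: [0.707, 0.04, -0.043, -0.705]
contact_force: [-11.9, -10.8, 2.4]
width: 0.198
```

```bash
python3 plan.py -.04 0
python3 - <<'E'
from h import *
im=get_image('top');cv2.imwrite('pics/t2.png',cv2.resize(im[112:256,220:350,::-1],None,fx=4,fy=4))
E
```

```text
5.8167 [ 441.27653983 -128.86471131  239.48140045] [-11.9 -10.8   2.4] 0.1979090344070939 lever (np.float64(0.0014260450488675636), np.float64(150.02500417715012))
-0.04 [ 0.01  -0.     0.023]
0.0 [ 0.    -0.     0.001]
```

View pics/t2.png

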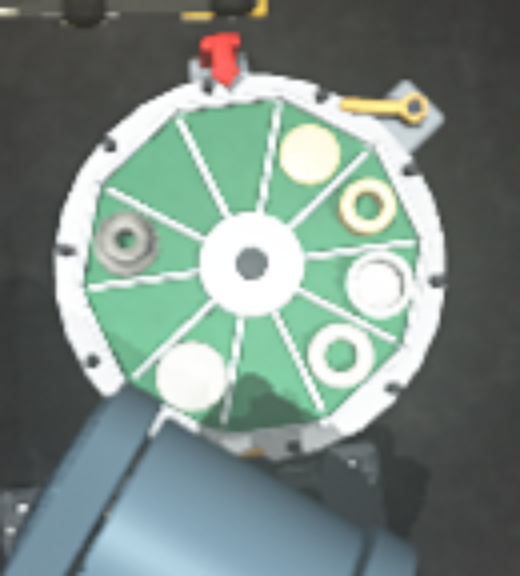

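The lever is at its back stop: it reads 0.001 rad with 11 N tangential, and the tray has not moved. Now I'll plan the forward stroke.

```bash
cat > seg.py <<'E'
from h import *
import sys
s,M,p=st();a=list(map(float,sys.argv[1:]))
for L in a[1:]: d=(M.T@np.r_[at(L)-at(a[0]),0]/250).round(3);print(L,d[0],d[2])
E
python3 seg.py -.01 .06 .12 .18 .24 .3 .36 .42; python3 seg.py .42 .48 .54 .6 .66 .70 .73 .75 .76 .77
```

```text
0.06 -0.014 -0.039
0.12 -0.025 -0.074
0.18 -0.033 -0.109
0.24 -0.038 -0.145
0.3 -0.042 -0.18
0.36 -0.044 -0.216
0.42 -0.043 -0.252
0.48 0.003 -0.036
0.54 0.008 -0.072
0.6 0.014 -0.107
0.66 0.024 -0.142
0.7 0.031 -0.165
0.73 0.037 -0.182
0.75 0.041 -0.193
0.76 0.043 -0.198
0.77 0.046 -0.204
```

>>> {"api": "send_rows", "payload": {"commands": [{"claw":0.1,"dx":-0.007,"dy":0,"dz":-0.02,"yaw":0},{"claw":0.1,"dx":-0.014,"dy":0,"dz":-0.039,"yaw":0},{"claw":0.1,"dx":-0.025,"dy":0,"dz":-0.074,"yaw":0},{"claw":0.1,"dx":-0.033,"dy":0,"dz":-0.109,"yaw":0},{"claw":0.1,"dx":-0.038,"dy":0,"dz":-0.145,"yaw":0},{"claw":0.1,"dx":-0.042,"dy":0,"dz":-0.18,"yaw":0},{"claw":0.1,"dx":-0.044,"dy":0,"dz":-0.216,"yaw":0},{"claw":0.1,"dx":-0.043,"dy":0,"dz":-0.252,"yaw":0}]}}

```text
t: 6.53
eef_pos: [438.8, -191.4, 239.5]
orientation: [-0.706, -0.041, 0.042, 0.706]
contact_force: [-3.4, 3.1, 1.6]
width: 0.196
```

>>> {"api": "send_rows", "payload": {"commands": [{"claw":0.1,"dx":0.003,"dy":0,"dz":-0.036,"yaw":0},{"claw":0.1,"dx":0.008,"dy":0,"dz":-0.072,"yaw":0},{"claw":0.1,"dx":0.014,"dy":0,"dz":-0.107,"yaw":0},{"claw":0.1,"dx":0.024,"dy":0,"dz":-0.142,"yaw":0},{"claw":0.1,"dx":0.031,"dy":0,"dz":-0.165,"yaw":0},{"claw":0.1,"dx":0.037,"dy":0,"dz":-0.182,"yaw":0},{"claw":0.1,"dx":0.037,"dy":0,"dz":-0.182,"yaw":0},{"claw":0.1,"dx":0.037,"dy":0,"dz":-0.182,"yaw":0}]}}

```text
t: 7.2
eef_pos: [453.9, -235.4, 239.7]
orientation: [0.706, 0.042, -0.041, -0.705]
contact_force: [-2.6, -1.8, -2.3]
width: 0.2
```

```bash
python3 plan.py .73 .75 .77; python3 seg.py .73 .75 .77
```

```text
7.2 [ 453.8559762  -235.42528611  239.68663704] [-2.6 -1.8 -2.3] 0.19994431222974485 lever (np.float64(0.7349050857008724), np.float64(149.2100300936276))
0.73 [-0.004 -0.     0.002]
0.75 [ 0.    0.   -0.01]
0.77 [ 0.005  0.    -0.021]
0.75 0.004 -0.011
0.77 0.009 -0.022
```

>>> {"api": "send_rows", "payload": {"commands": [{"claw":0.1,"dx":0.002,"dy":0,"dz":-0.006,"yaw":0},{"claw":0.1,"dx":0.004,"dy":0,"dz":-0.012,"yaw":0},{"claw":0.1,"dx":0.007,"dy":0,"dz":-0.018,"yaw":0},{"claw":0.1,"dx":0.007,"dy":0,"dz":-0.018,"yaw":0},{"claw":0.1,"dx":0.007,"dy":0,"dz":-0.018,"yaw":0}]}}

```text
t: 7.62
eef_pos: [455.7, -238.6, 239.7]
orientation: [-0.705, -0.041, 0.042, 0.706]
contact_force: [-3.7, 3.5, 0.8]
width: 0.201
```

```bash
python3 plan.py .75
python3 - <<'E'
from h import *
im=get_image('top');cv2.imwrite('pics/t3.png',cv2.resize(im[112:256,220:350,::-1],None,fx=4,fy=4))
E
python3 seg.py .763 .68 .6 .52 .44 .36 .28 .2 .12 .06 .03;python3 seg.py .03 .015 0 -.015 -.02
```

```text
7.6167 [ 455.70638308 -238.63648553  239.65005738] [-3.7  3.5  0.8] 0.2008712596327557 lever (np.float64(0.759740993087023), np.float64(149.08703786475755))
0.75 [-0.006  0.     0.004]
0.68 -0.017 0.047
0.6 -0.029 0.093
0.52 -0.038 0.14
0.44 -0.043 0.188
0.36 -0.044 0.236
0.28 -0.042 0.284
0.2 -0.035 0.331
0.12 -0.025 0.378
0.06 -0.015 0.413
0.03 -0.009 0.43
0.015 0.003 0.008
0.0 0.006 0.017
-0.015 0.01 0.025
-0.02 0.011 0.028
```

View pics/t3.png

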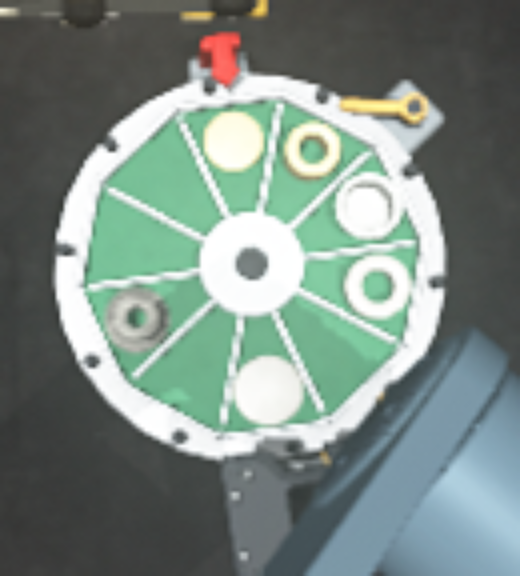

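The disc is now at the pointer and the pins sit where they started. The force shows no stop yet, so I'll nudge a little further to complete the stroke.

>>> {"api": "send_rows", "payload": {"commands": [{"claw":0.1,"dx":0.002,"dy":0,"dz":-0.005,"yaw":0},{"claw":0.1,"dx":0.003,"dy":0,"dz":-0.009,"yaw":0},{"claw":0.1,"dx":0.003,"dy":0,"dz":-0.009,"yaw":0},{"claw":0.1,"dx":0.003,"dy":0,"dz":-0.009,"yaw":0}]}}

```text
t: 8.0
eef_pos: [456.1, -239.4, 239.5]
orientation: [-0.704, -0.04, 0.043, 0.708]
contact_force: [-9.4, 11.1, 8.6]
width: 0.197
```

Forward stop confirmed at 11 N. Now the back stroke.

```bash
python3 seg.py .778 .72 .64 .56 .48 .4 .32 .24 .16 .08 .03
```

```text
0.72 -0.013 0.032
0.64 -0.027 0.078
0.56 -0.038 0.125
0.48 -0.045 0.172
0.4 -0.048 0.22
0.32 -0.047 0.268
0.24 -0.042 0.316
0.16 -0.034 0.363
0.08 -0.022 0.41
0.03 -0.012 0.438
```

>>> {"api": "send_rows", "payload": {"commands": [{"claw":0.1,"dx":-0.013,"dy":0,"dz":0.032,"yaw":0},{"claw":0.1,"dx":-0.027,"dy":0,"dz":0.078,"yaw":0},{"claw":0.1,"dx":-0.038,"dy":0,"dz":0.125,"yaw":0},{"claw":0.1,"dx":-0.045,"dy":0,"dz":0.172,"yaw":0},{"claw":0.1,"dx":-0.048,"dy":0,"dz":0.22,"yaw":0},{"claw":0.1,"dx":-0.047,"dy":0,"dz":0.268,"yaw":0},{"claw":0.1,"dx":-0.042,"dy":0,"dz":0.316,"yaw":0},{"claw":0.1,"dx":-0.034,"dy":0,"dz":0.363,"yaw":0},{"claw":0.1,"dx":-0.022,"dy":0,"dz":0.41,"yaw":0},{"claw":0.1,"dx":-0.012,"dy":0,"dz":0.438,"yaw":0}]}}

```text
t: 8.83
eef_pos: [441.4, -131.3, 239.9]
orientation: [-0.706, -0.042, 0.042, 0.706]
contact_force: [-1.8, -2.0, -2.9]
width: 0.202
```

>>> {"api": "send_rows", "payload": {"commands": [{"claw":0.1,"dx":0.003,"dy":0,"dz":0.008,"yaw":0},{"claw":0.1,"dx":0.006,"dy":0,"dz":0.017,"yaw":0},{"claw":0.1,"dx":0.009,"dy":0,"dz":0.023,"yaw":0},{"claw":0.1,"dx":0.009,"dy":0,"dz":0.023,"yaw":0},{"claw":0.1,"dx":0.009,"dy":0,"dz":0.023,"yaw":0}]}}

```text
t: 9.25
eef_pos: [442.4, -128.5, 239.8]
orientation: [0.707, 0.041, -0.043, -0.705]
contact_force: [-8.4, -11.4, -1.8]
width: 0.202
```

```bash
python3 plan.py -.01
```

```text
9.25 [ 442.38193168 -128.53086319  239.84034584] [ -8.4 -11.4  -1.8] 0.20221251487110975 lever (np.float64(-0.002621069590417524), np.float64(149.0415870270231))
-0.01 [-0.002 -0.     0.006]
```

Back stop reached. Second forward stroke.

>>> {"api": "send_rows", "payload": {"commands": [{"claw":0.1,"dx":-0.007,"dy":0,"dz":-0.02,"yaw":0},{"claw":0.1,"dx":-0.014,"dy":0,"dz":-0.039,"yaw":0},{"claw":0.1,"dx":-0.025,"dy":0,"dz":-0.074,"yaw":0},{"claw":0.1,"dx":-0.033,"dy":0,"dz":-0.109,"yaw":0},{"claw":0.1,"dx":-0.038,"dy":0,"dz":-0.145,"yaw":0},{"claw":0.1,"dx":-0.042,"dy":0,"dz":-0.18,"yaw":0},{"claw":0.1,"dx":-0.044,"dy":0,"dz":-0.216,"yaw":0},{"claw":0.1,"dx":-0.043,"dy":0,"dz":-0.252,"yaw":0}]}}

```text
t: 9.92
eef_pos: [439.2, -191.4, 239.7]
orientation: [-0.706, -0.041, 0.042, 0.706]
contact_force: [-3.4, 3.0, 3.0]
width: 0.199
```

>>> {"api": "send_rows", "payload": {"commands": [{"claw":0.1,"dx":0.003,"dy":0,"dz":-0.036,"yaw":0},{"claw":0.1,"dx":0.008,"dy":0,"dz":-0.072,"yaw":0},{"claw":0.1,"dx":0.014,"dy":0,"dz":-0.107,"yaw":0},{"claw":0.1,"dx":0.024,"dy":0,"dz":-0.142,"yaw":0},{"claw":0.1,"dx":0.031,"dy":0,"dz":-0.165,"yaw":0},{"claw":0.1,"dx":0.037,"dy":0,"dz":-0.182,"yaw":0},{"claw":0.1,"dx":0.041,"dy":0,"dz":-0.193,"yaw":0},{"claw":0.1,"dx":0.041,"dy":0,"dz":-0.193,"yaw":0},{"claw":0.1,"dx":0.041,"dy":0,"dz":-0.193,"yaw":0}]}}

```text
t: 10.67
eef_pos: [455.4, -237.8, 239.8]
orientation: [0.706, 0.042, -0.041, -0.706]
contact_force: [-2.3, -0.3, -0.4]
width: 0.2
```

>>> {"api": "send_rows", "payload": {"commands": [{"claw":0.1,"dx":0.002,"dy":0,"dz":-0.006,"yaw":0},{"claw":0.1,"dx":0.004,"dy":0,"dz":-0.011,"yaw":0},{"claw":0.1,"dx":0.004,"dy":0,"dz":-0.011,"yaw":0},{"claw":0.1,"dx":0.004,"dy":0,"dz":-0.011,"yaw":0}]}}

```text
t: 11.0
eef_pos: [456.0, -238.9, 239.6]
orientation: [-0.705, -0.041, 0.042, 0.707]
contact_force: [-5.8, 6.8, 6.9]
width: 0.199
```

```bash
python3 plan.py .75
```

```text
11.0 [ 456.04362836 -238.92303574  239.61359938] [-5.8  6.8  6.9] 0.19909530565403402 lever (np.float64(0.7625172726940431), np.float64(148.92985363790763))
0.75 [-0.007  0.     0.005]
```

Nearly at the stop: one last nudge, then relax back, open and rise.

>>> {"api": "send_rows", "payload": {"commands": [{"claw":0.1,"dx":0.001,"dy":0,"dz":-0.004,"yaw":0},{"claw":0.1,"dx":0.002,"dy":0,"dz":-0.006,"yaw":0},{"claw":0.1,"dx":0.002,"dy":0,"dz":-0.006,"yaw":0}]}}

```text
t: 11.25
eef_pos: [456.3, -239.4, 239.5]
orientation: [-0.704, -0.04, 0.043, 0.708]
contact_force: [-6.8, 12.4, 11.5]
width: 0.199
```

>>> {"api": "send_rows", "payload": {"commands": [{"claw":0.1,"dx":-0.002,"dy":0,"dz":0.006,"yaw":0},{"claw":0.1,"dx":-0.002,"dy":0,"dz":0.006,"yaw":0},{"claw":0.6,"dx":-0.002,"dy":0,"dz":0.006,"yaw":0},{"claw":0.6,"dx":-0.002,"dy":0,"dz":0.006,"yaw":0},{"claw":0.6,"dx":-0.002,"dy":0,"dz":0.006,"yaw":0},{"claw":0.6,"dx":-0.002,"dy":0,"dz":0.006,"yaw":0},{"claw":0.6,"dx":-0.002,"dy":0,"dz":0.006,"yaw":0},{"claw":0.6,"dx":-0.002,"dy":0,"dz":0.006,"yaw":0},{"claw":0.6,"dx":-0.002,"dy":0,"dz":0.006,"yaw":0}]}}

```text
t: 12.0
eef_pos: [456.6, -240.2, 239.7]
orientation: [0.706, 0.041, -0.041, -0.706]
contact_force: [-0.1, -0.1, 0.3]
width: 0.596
```

>>> {"api": "send_rows", "payload": {"commands": [{"claw":0.6,"dx":0,"dy":-0.05,"dz":0,"yaw":0},{"claw":0.6,"dx":0,"dy":-0.15,"dz":0,"yaw":0},{"claw":0.6,"dx":0,"dy":-0.25,"dz":0,"yaw":0},{"claw":0.6,"dx":0,"dy":-0.4,"dz":0,"yaw":0},{"claw":0.6,"dx":-0.1,"dy":-0.55,"dz":0,"yaw":0},{"claw":0.6,"dx":-0.25,"dy":-0.6,"dz":0,"yaw":0},{"claw":0.6,"dx":-0.25,"dy":-0.6,"dz":0,"yaw":0},{"claw":0.6,"dx":-0.25,"dy":-0.6,"dz":0,"yaw":0}]}}

```text
t: 12.67
eef_pos: [393.7, -247.8, 391.3]
orientation: [0.707, 0.042, -0.04, -0.705]
contact_force: [-0.6, -0.7, -0.2]
width: 0.603
```

Run:
```python
from h import *
s=bot.get_state();print(s['t'],s['contact_force'],s['width'])
im=get_image('top');cv2.imwrite('pics/t4.png',cv2.resize(im[112:256,220:350,::-1],None,fx=4,fy=4))
im=get_image('scene');cv2.imwrite('pics/s4.png',cv2.resize(im[140:260,170:350,::-1],None,fx=4,fy=4))
```

```text
12.6667 [-0.6082476  -0.68361863 -0.18939361] 0.6030453182504631
```

View pics/t4.png

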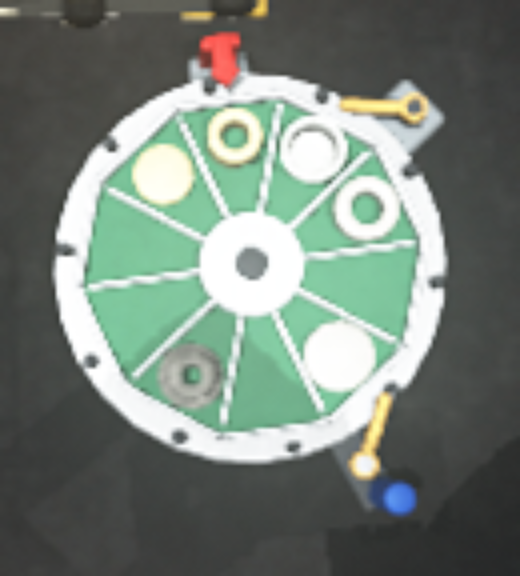

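View pics/s4.png

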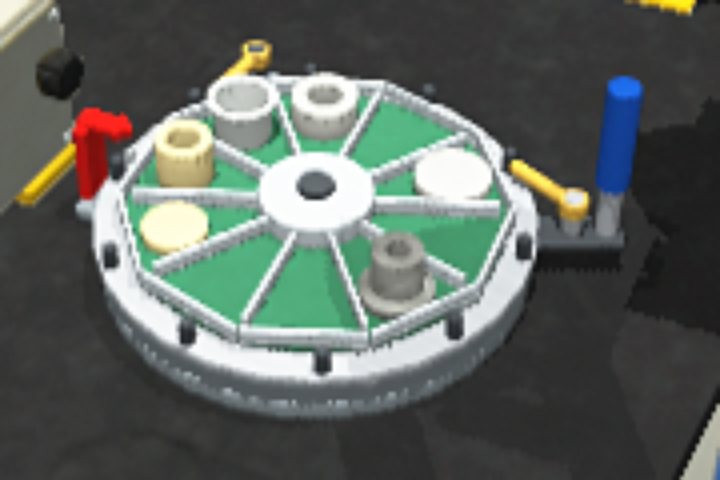

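The brass bush is upright in the seat at the red pointer (top crop (235,136)), and the handle is free at the forward stop. I'll check the distance and hand in.

Run:
```python
from h import *
b=ray('top',(220+(235-1.5)/4,112+(136-1.5)/4),62)[:2];m=C+73*np.array([np.cos(PHI),np.sin(PHI)]);print('bush-mark mm',np.hypot(*(b-m)))
print(bot.sign_off())
```

```text
bush-mark mm 0.827535454692401
the job is handed in; nothing more can be done
None
```

The brass bush now stands upright in the seat at the red pointer, and I have handed the job in. It started two seats before the pointer. I gripped the blue handle, pulled back to the back stop and made two full forward strokes, with a full back stroke between them. Then I let go and moved clear, at 12.7 s of the 48 s allowed.

**Last checks:**
- **Bush position:** the top image puts its centre about 0.8 mm from the pointer's place. That is against a limit of 18 mm, with the camera calibration good to about 2 mm.
- **Stroke ends:** every stop was confirmed by 11–12 N of force along the stroke. On both forward strokes the force was low when the lever first read full travel, so I nudged it a little further until it rose.
- **Clear of the work:** after I released the handle, the measured force was within sensor noise.

Nothing was seen to touch the tray or the bush. The first three move calls were refused because some fields were left out. Nothing moved, and I re-sent them complete.

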